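# Hang the long plug punch straight and stand it in its tray cell

### The arm

A 6-joint arm with a two-finger parallel gripper is mounted at the origin on the work surface. World frame = base frame: x ahead of the robot, y to its left, z up, the work surface at z = 0. Lengths are in mm, angles in rad, forces in N, time in s.
With the tool pointing down it reaches from about 350 to 875 mm from the base axis. Payload 4.2 kg.
Tool frame: the origin (TCP) lies between the finger pads; the fingertips stand 11 mm ahead of it and the grasp point (between the pads) lies 8 mm behind it; z points along the fingers, y is the direction in which the jaws open and shut (so a half turn about z gives the same grasp; the last joint's range is limited). The gripper opens to 85 mm and grips with 20 to 120 N. Pads are 22 mm wide; open, the fingers measure 114 mm over their backs; the gripper's body (76 mm by 85 mm) begins 54 mm behind the grasp point. The pads swing forward as they close: fully open they stand 13 mm farther back than shut.
Start: joints at [-0.944, 0.385, 0.008, 0, -1.194, -0.259], TCP at [224.741, -583.173, 242.312] pointing down, gripper open.
Joint ranges: [-3.14, 3.14], [-1.21, 2.06], [-1.07, 1.41], [-3.16, 2.05], [-2.99, -0.16], [-3.1, 3.1]. Speed limits (rad/s): [2.79, 2.79, 3.14, 3.14, 3.14, 3.14].

### API

Orientations are given as a unit quaternion [x, y, z, w].
In Python, from bench import * gives the robot as it stands.
- The arm moves only by the tool servo_tool, never from a script. Its argument "rows" is a list of rows, each a list of 7 numbers: the opening, from 0 (shut) to 1 (fully open), then the shift along the tool's x, y, z in cm, then the turn, a rotation vector about the tool's x, y, z in degrees. A call has 1 to 12 rows; each row shifts and turns the commanded pose from where the row before left it, along the tool's axes as they then stand; what a row does not reach is not made up. A row lasts 1/10 s, in which the tool goes at most 50 mm and 8.59 degrees, less where a joint would pass 70% of its speed; a pose out of reach is approached as far as the arm can. A call is refused whole if a number of a shift passes 5 or a number of a turn 8.59, either way. A call with a gripper value outside its range is refused whole. The fingers move at their own pace and stop on an object; the grip force is fixed at half the most. Time passes only in rows, so rows that do not move let the fingers close. It gives the time, the measured TCP pose, the force and the opening at its end, in the units of the state.
- read_state(): the state, without advancing time (a new reading comes with each control period).
- get_image(name): name is "scene" or "top" or "wrist"; returns a dict with "image" (480x640x3 uint8, red, green, blue), "mtx" (3x3 intrinsics, pixels), "extrinsics" (4x4, takes a point from camera to world coordinates). Camera axes: x right, y up, looking along -z (the intrinsics and any distortion apply to the point x, -y, -z); pixel columns grow to the right and rows downward; lengths in mm; the calibration is good to about 2 mm. A picture is of the moment at which its call begins. There is no depth.
- job_done(): hands the job in, once; it reports no verdict.
The state is a dict: "clock": time; "joints": joint angles; "joint_vel": joint speeds; "joint_efforts": joint torques, N m; "position": TCP position; "ee_rot": TCP orientation; "contact_force": force on the tool from outside, world axes, zero at the start; "wrist_torque": the same for the moment, N m; "gripper_width": finger opening in mm.
Only numpy, scipy, OpenCV 4.12 (cv2) and the standard library are available. Lean on these libraries where they do the work, as an engineer would, in place of code of your own. Each camera call takes 0.05 s, during which the arm holds its last target. There are 200 camera calls.

### The job

Pick up the longer of the two lying hand punches by the pin ends of its wooden barrel knob, ease your grip so that it swings to hang nearly straight down in the air with its steel foot lowest, clamp it again, and stand it upright on the cork pad in the one empty cell of the small six-cell cardboard tray, then let go. Leave the short punch and the vials where they are.

Things in the scene. Friction and masses are not known exactly. Their poses are not given: they have to be found in the camera images.
- punch_knob (a point): Centre of the long punch's wooden knob, a barrel 30 mm in diameter and 30 mm wide across the stem, with a 9 mm steel pin through its axis to y = +-20 mm: pinch the pin's flat ends (40 mm apart). Starts 15 mm above the table. x runs along the stem from foot to knob, up when it stands. Tool 165 mm long, 0.25 kg, 10 mm steel stem, steel foot 30 x 30 mm, 25 mm deep
- punch_foot (a point): Middle of the flat end face of the long punch's foot (the heavy end, which it stands on), 150 mm from the knob centre; same axes. Pinched by the pin, the punch stays nearly level in a firm grip (60 N or more); as the grip eases it swings down by degrees about the pin, to about 10 degrees from vertical at 12 N. Opened in steps of 0.2 to 0.4 mm it does not drop while some force is left
- short_knob (a point): Centre of the short punch's knob: the same kind of tool with the same knob, pin, stem and foot, but only 100 mm long over all (85 mm from knob centre to foot face). It lies beside the long one and is not to be used
- pad: Cork pad 46 x 46 mm, 3 mm thick, on the floor of the one empty cell; origin at the centre of its underside, its upper face 8 mm above the table; x, y along the cell walls
- tray: Fixed brown cardboard tray, 122 x 182 x 55 mm, origin at the centre of its underside, x along its 2 cells, y along its 3 cells; cells about 53 x 54 mm inside, walls 5 mm, top edge 55 mm above the table. The empty cell is a corner cell; the other five each hold a vial (the middle two are fixed)
- vial0: White vial with grey cap, 32 mm in diameter, 80 mm tall, loose in its cell of the tray, top 85 mm above the table; origin at the centre of its underside, z up
- vial1: White vial with grey cap, 32 mm in diameter, 80 mm tall, loose in its cell of the tray, top 85 mm above the table; origin at the centre of its underside, z up
- vial2: White vial with grey cap, 32 mm in diameter, 80 mm tall, loose in its cell of the tray, top 85 mm above the table; origin at the centre of its underside, z up

How it is judged (in metres and radians):
On the way:
1. the long punch hangs in the fingers by its knob, within 20 degrees of vertical with the foot lowest, its foot more than 15 mm clear of the table (angle between punch_knob's own x axis and vertical below 0.35 rad and height (world z) of punch_foot above 0.015 m and contact force between the fingers and punch above 1 N and distance between the grasp point and punch_knob below 0.035 m), for 0.2 s.
At the end, for the whole second after the job is handed in: The long punch stands at rest and released on the cork pad in the empty cell: foot down within 6 mm of the pad's face, foot centre within 20 mm of the pad's centre, upright within 10 degrees (angle between punch_knob's own x axis and vertical below 0.175 rad and horizontal distance between punch_foot and pad below 0.02 m and height (world z) of punch_foot below 0.014 m and linear speed of punch below 0.1 m/s); the robot touches nothing.
It fails at once if a vial in the tray was knocked over or lifted out (distance of any of vial0, vial1, vial2 from where it was at the start of the episode above 0.03 m).
It fails at once if the short punch was moved from its place (distance of short_knob from where it was at the start of the episode above 0.03 m).
It also fails if it takes over 48 s, if anything falls off the work surface, if the arm or the gripper's body presses on something with over 40 N, if the wrist force passes 120 N, or if a joint passes its speed limit or range.

## Working session

There is one attempt and no reset: what is moved stays moved. The work goes in short steps, Python scripts to look and compute and a tool call to move; the robot and the scene stay as the last step left them, time stands still between calls to the robot, and variables do not carry over. Pictures are saved under pics/ and viewed, about 8 in all and at most 12, crops included, and the job is handed in when it is done.

Besides the shell and the picture viewer there is one more tool, called after "Request:" by a JSON object that holds its "method" and its "body", one argument or row to a line. servo_tool: Moves the arm, as the interface text tells. Its arguments: {"type":"object","properties":{"rows":{"type":"array","items":{"type":"array","items":{"type":"number"}}}},"required":["rows"]}

```bash
mkdir -p pics
cat > h.py <<'E'
from bench import *
import numpy as np, cv2
from scipy.spatial.transform import Rotation as R
def snap(name,fn):
    d=get_image(name); cv2.imwrite('pics/'+fn,d['image'][:,:,::-1]); np.savez('pics/'+fn+'.npz',m=d['mtx'],e=d['extrinsics']); return d
def cast(fn,uv,z):
    c=np.load('pics/'+fn+'.npz'); K=c['m'];E=c['e']
    p=np.linalg.inv(K)@[uv[0],uv[1],1]; r=E[:3,:3]@[p[0],-p[1],-p[2]]; o=E[:3,3]
    return o+r*(z-o[2])/r[2]
def proj(fn,P):
    c=np.load('pics/'+fn+'.npz'); K=c['m'];E=c['e']
    q=E[:3,:3].T@(np.array(P)-E[:3,3]); q=K@[q[0],-q[1],-q[2]]; return q[:2]/q[2]
E
python3 - <<'E'
from h import *
d=snap('top','top0.png'); snap('scene','scene0.png')
print(d['mtx'],d['extrinsics'],d.keys()); print(read_state())
E
```

```text
[[604.08303686   0.         312.41435361]
 [  0.         604.08303686 236.86798097]
 [  0.           0.           1.        ]] [[-3.64804815e-03  9.94046361e-01 -1.08896851e-01  4.00241855e+02]
 [-9.99864564e-01 -1.87826285e-03  1.63500937e-02  4.20662418e+01]
 [ 1.60482143e-02  1.08941748e-01  9.93918583e-01  1.04590833e+03]
 [ 0.00000000e+00  0.00000000e+00  0.00000000e+00  1.00000000e+00]] dict_keys(['image', 'mtx', 'extrinsics'])
{'clock': 0.1, 'joints': array([-9.44401426e-01,  3.85472700e-01,  6.74148082e-03, -4.17919964e-04,
       -1.19403348e+00, -2.58608766e-01]), 'joint_vel': array([ 0.00051863, -0.00194542,  0.00364935,  0.0013933 ,  0.00042979,
       -0.00150321]), 'joint_efforts': array([-4.04960274e-04, -3.93319273e+01,  1.88928813e+01,  4.19798166e+00,
       -2.58258900e-03,  5.76620351e-06]), 'position': array([ 224.54686068, -582.71594293,  241.3294842 ]), 'ee_rot': array([-1.82782514e-01,  9.83152860e-01,  9.72560526e-04, -2.45909368e-04]), 'contact_force': array([ 1.06638671, -0.61303655, -0.12253638]), 'wrist_torque': array([-0.00916012,  0.01102893,  0.02909298]), 'gripper_width': 85.54028977238495}
```

View pics/top0.png

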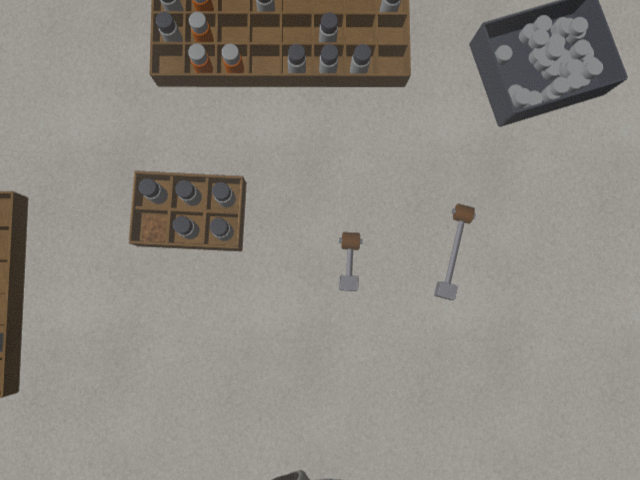

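View pics/scene0.png

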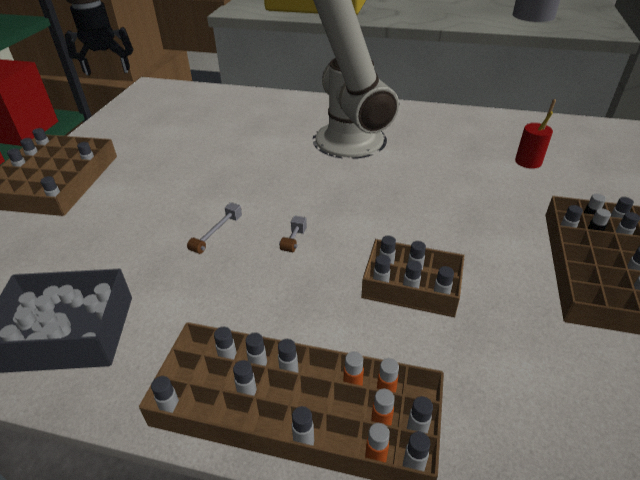

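The top view shows the long punch's knob near (463,214) and its foot near (446,291). The short knob is near (350,241). The tray's empty cell is near (154,229), and its rim corners are about (135,172), (244,178), (242,249) and (131,245).

Run:
```python
from h import *
f='top0.png'; im=cv2.imread('pics/'+f); hsv=cv2.cvtColor(im,cv2.COLOR_BGR2HSV)
m=cv2.inRange(hsv,(3,110,40),(18,255,160)); m[:, :300]=0; m[:190]=0; m[300:]=0
for c in cv2.findContours(m,0,2)[0]:
    if cv2.contourArea(c)>60: r=cv2.minAreaRect(c); print('knob',r,cast(f,r[0],18))
g=cv2.inRange(hsv,(90,15,60),(130,90,220)); g[:, :300]=0; g[:190]=0; g[320:]=0
for c in cv2.findContours(g,0,2)[0]:
    if cv2.contourArea(c)>15: r=cv2.minAreaRect(c); print('steel',r,cast(f,r[0],20))
cs=[cast(f,p,55) for p in [(135.5,172),(244.5,178),(242,249),(131,245)]]
print(np.round(cs), [np.linalg.norm(cs[i]-cs[i-1]) for i in range(4)],'tray',np.mean(cs,0))
p=cv2.inRange(hsv,(3,90,40),(20,255,180)); print('pad',cast(f,(154,229),8))
k=cast(f,(463,214),15);o=cast(f,(446,291),25);print(k,o)
```

```text
knob ((463.6470947265625, 212.9117889404297), (17.70509910583496, 12.611852645874023), 14.03624439239502) [ 553.97701498 -236.13110439   18.        ]
[[618. 319.  55.]
 [608. 139.  55.]
 [489. 142.  55.]
 [496. 323.  55.]] [np.float64(121.93437238267047), np.float64(181.23430497939992), np.float64(118.70597307381968), np.float64(181.91735498731404)] tray [552.59527552 230.73274855  55.        ]
pad [528.11861347 298.05720432   8.        ]
[ 552.52374994 -235.75901519   15.        ] [ 419.65023941 -200.15283501   25.        ]
```

Request:
{"method": "servo_tool", "body": {
  "rows": [
    [1,-3.6,1.7,0.6,0,0,0],
    [1,-3.6,1.7,0.6,0,0,0],
    [1,-3.6,1.7,0.6,0,0,0],
    [1,-3.6,1.7,0.6,0,0,0],
    [1,-3.6,1.7,0.6,0,0,0],
    [1,-3.6,1.7,0.6,0,0,0],
    [1,-3.6,1.7,0.6,0,0,0],
    [1,-3.6,1.7,0.6,0,0,0],
    [1,-3.6,1.7,0.6,0,0,0],
    [1,-3.6,1.7,0.6,0,0,0],
    [1,-3.6,1.7,0.6,0,0,0],
    [1,-3.6,1.7,0.6,0,0,0]
  ]
}}

```text
clock: 1.3
position: [555.2, -236.0, 169.7]
ee_rot: [-0.183, 0.983, 0.0, -0.0]
contact_force: [-0.1, -0.2, 0.3]
gripper_width: 85.6
```

Request:
{"method": "servo_tool", "body": {
  "rows": [
    [1,0,0,0,0,0,7.2],
    [1,0,0,0,0,0,7.2],
    [1,0,0,0,0,0,7.2],
    [1,0,0,0,0,0,7.2],
    [1,0,0,0,0,0,7.2],
    [1,0,0,0,0,0,0],
    [1,0,0,0,0,0,0]
  ]
}}

```text
clock: 2.0
position: [554.3, -237.4, 170.0]
ee_rot: [0.129, 0.992, 0.0, -0.0]
contact_force: [0.2, -0.0, -0.7]
gripper_width: 85.6
```

Run:
```python
from h import *
s=read_state(); print(s['clock'],s['position'],R.from_quat(s['ee_rot']).as_matrix().round(3))
snap('wrist','w1.png'); snap('top','top1.png')
for P in [(554,-236,18),(409,-197,12)]: print(proj('w1.png',P))
```

```text
2.0 [ 554.29876955 -237.44742565  169.97423671] [[-0.967  0.255 -0.001]
 [ 0.255  0.967  0.   ]
 [ 0.001  0.    -1.   ]]
[324.195797   226.74249644]
[325.22044291  32.25178022]
```

View pics/w1.png

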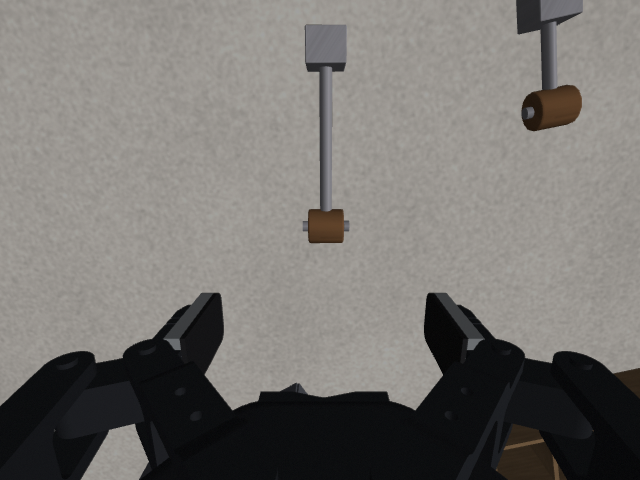

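The wrist view shows the long knob at (326,226) with its pins level across the jaw direction. The foot is at (325,45) and the short knob at (552,107), well clear. I'm descending.

Request:
{"method": "servo_tool", "body": {
  "rows": [
    [1,0.1,0.2,3,0,0,0],
    [1,0,0,3,0,0,0],
    [1,0,0,3,0,0,0],
    [1,0,0,3,0,0,0],
    [1,0,0,2,0,0,0],
    [1,0,0,1.2,0,0,0],
    [1,0,0,0.5,0,0,0],
    [1,0,0,0,0,0,0],
    [1,0,0,0,0,0,0]
  ]
}}

```text
clock: 3.0
position: [555.0, -235.5, 14.4]
ee_rot: [0.13, 0.992, -0.0, 0.001]
contact_force: [0.1, 0.2, 0.9]
gripper_width: 85.2
```

Run:
```python
from h import *
s=read_state(); print(s['clock'],s['position'],s['contact_force'])
snap('wrist','w2.png')
```

```text
3.0 [ 554.95168062 -235.49077702   14.43498688] [0.05059796 0.19020221 0.9166112 ]
```

View pics/w2.png

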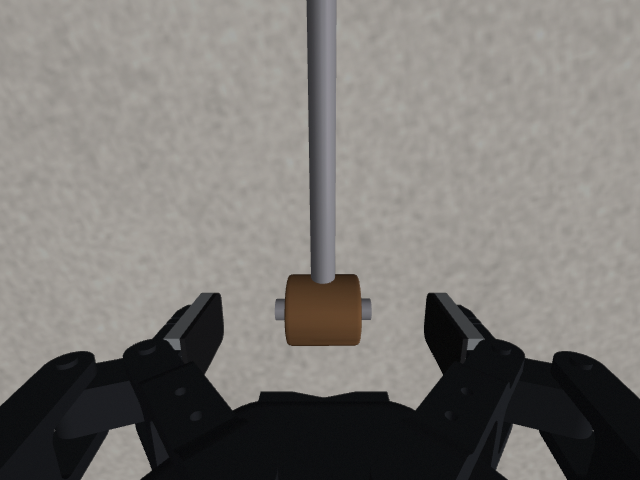

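The knob sits centred between the pads at (323,310), with pins at (279,309) and (366,309). I'm lowering slightly and closing.

Request:
{"method": "servo_tool", "body": {
  "rows": [
    [1,0,0,0.2,0,0,0],
    [0.6,0,0,0,0,0,0],
    [0.3,0,0,0,0,0,0],
    [0.3,0,0,0,0,0,0],
    [0.3,0,0,0,0,0,0],
    [0.3,0,0,0,0,0,0],
    [0.3,0,0,0,0,0,0],
    [0.3,0,0,0,0,0,0]
  ]
}}

```text
clock: 3.85
position: [554.2, -235.3, 11.9]
ee_rot: [0.13, 0.992, -0.0, 0.0]
contact_force: [-0.6, 1.0, 5.8]
gripper_width: 37.4
```

Request:
{"method": "servo_tool", "body": {
  "rows": [
    [0.2,0,0,-0.5,0,0,0],
    [0.2,0,0,-1.5,0,0,0],
    [0.2,0,0,-3,0,0,0],
    [0.2,0,0,-4,0,0,0],
    [0.2,0,0,-4,0,0,0],
    [0.2,0,0,-4,0,0,0],
    [0.2,0,0,-4,0,0,0],
    [0.2,0,0,-3,0,0,0],
    [0.2,0,0,-1,0,0,0],
    [0.2,0,0,0,0,0,0],
    [0.2,0,0,0,0,0,0]
  ]
}}

```text
clock: 4.95
position: [553.1, -234.8, 258.7]
ee_rot: [0.13, 0.991, 0.001, -0.002]
contact_force: [-0.7, 0.6, -3.3]
gripper_width: 37.6
```

Run:
```python
from h import *
s=read_state(); print(s['clock'],s['position'],s['contact_force'],s['wrist_torque'],s['gripper_width'])
snap('scene','s3.png'); im=cv2.imread('pics/s3.png')
a=cv2.resize(im[60:280,120:400],None,fx=2,fy=2); snap('wrist','w3.png'); b=cv2.resize(cv2.imread('pics/w3.png'),(240,180)); 
o=np.zeros((440,800,3),np.uint8); o[:,:560]=a; o[:180,560:]=b; cv2.imwrite('pics/c3.png',o)
```

```text
4.95 [ 553.08345403 -234.80350224  258.6822624 ] [-0.65444279  0.59900675 -3.25905162] [-0.01263408 -0.30845527 -0.00578064] 37.58373659169435
```

View pics/c3.png

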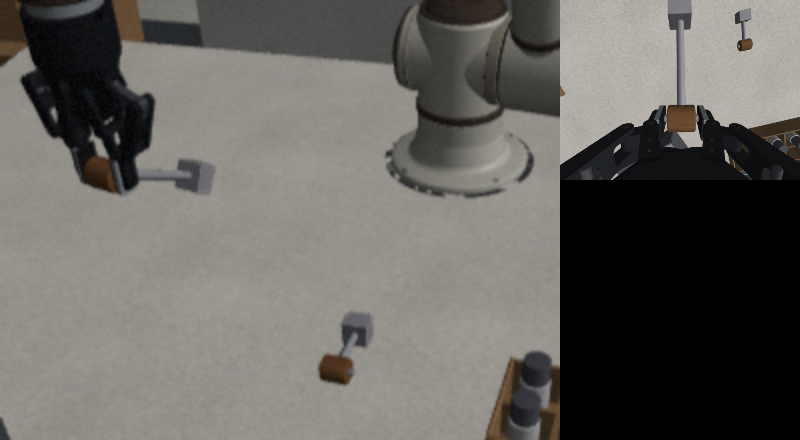

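Request:
{"method": "servo_tool", "body": {
  "rows": [
    [0.4,0,0,0,0,0,0],
    [0.41,0,0,0,0,0,0],
    [0.42,0,0,0,0,0,0],
    [0.425,0,0,0,0,0,0],
    [0.43,0,0,0,0,0,0],
    [0.43,0,0,0,0,0,0]
  ]
}}

```text
clock: 5.65
position: [554.1, -235.3, 261.4]
ee_rot: [0.13, 0.992, 0.0, 0.0]
contact_force: [-0.1, 0.3, -3.8]
gripper_width: 37.5
```

```bash
python3 -c "
from h import *
s=read_state(); print(s['clock'],s['wrist_torque'],s['gripper_width'],s['contact_force'])"
```

```text
5.65 [ 0.00526392 -0.18444042  0.01038791] 37.45928494298638 [-0.13896306  0.3307215  -3.84013891]
```

Request:
{"method": "servo_tool", "body": {
  "rows": [
    [0.433,0,0,0,0,0,0],
    [0.433,0,0,0,0,0,0],
    [0.436,0,0,0,0,0,0],
    [0.436,0,0,0,0,0,0]
  ]
}}

```text
clock: 6.05
position: [554.1, -235.3, 261.3]
ee_rot: [0.13, 0.992, 0.0, 0.0]
contact_force: [0.1, -0.3, -2.6]
gripper_width: 37.5
```

```bash
python3 -c "
from h import *
s=read_state(); print(s['clock'],s['wrist_torque'],s['gripper_width'],s['contact_force'])
snap('wrist','w4.png')
im=cv2.imread('pics/w4.png');cv2.imwrite('pics/c4.png',cv2.resize(im,(400,300)))"
```

```text
6.05 [-0.09256645 -0.16051203  0.01213399] 37.4819805549902 [ 0.1237084  -0.27670286 -2.60312053]
```

View pics/c4.png

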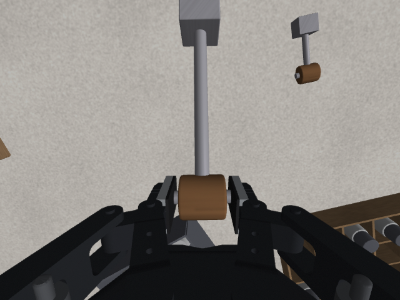

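Request:
{"method": "servo_tool", "body": {
  "rows": [
    [0.439,0,0,0,0,0,0],
    [0.439,0,0,0,0,0,0],
    [0.442,0,0,0,0,0,0],
    [0.442,0,0,0,0,0,0]
  ]
}}

```text
clock: 6.5
position: [554.0, -235.3, 261.3]
ee_rot: [0.13, 0.992, 0.0, -0.0]
contact_force: [-0.1, -0.6, -2.7]
gripper_width: 38.1
```

```bash
cat > ang.py <<'E'
from h import *
import sys
fn=sys.argv[1]
s=read_state(); print(s['clock'],s['wrist_torque'].round(3),s['gripper_width'],s['position'].round(1))
snap('wrist',fn); im=cv2.imread('pics/'+fn).astype(int)
d=im[:,:,0]-im[:,:,2]; m=((d>4)&(im.sum(2)>150)).astype(np.uint8)*255
m=cv2.morphologyEx(m,cv2.MORPH_OPEN,np.ones((25,25)))
for c in cv2.findContours(m,0,2)[0]: print('foot blob',cv2.boundingRect(c))
T=R.from_quat(s['ee_rot']).as_matrix(); k=s['position']+T@[0,0,2.]
for a in range(0,96,15):
    a_=np.radians(a); u=T@[np.cos(a_),0,np.sin(a_)]; w=T@[-np.sin(a_),0,np.cos(a_)]; y=T[:,1]
    P=np.array([proj(fn,k+u*L+w*p*15+y*q*15) for L in(125,150) for p in(-1,1) for q in(-1,1)])
    print(a,P.min(0).round(),P.max(0).round())
E
python3 ang.py w5.png
```

```text
6.5 [-0.1   -0.206  0.005] 38.11104744303239 [ 554.  -235.3  261.3]
0 [ 266. -166.] [376. -11.]
15 [283. -72.] [361.  39.]
30 [291.   2.] [353.  86.]
45 [296.  63.] [348. 130.]
60 [300. 116.] [345. 172.]
75 [302. 165.] [343. 213.]
90 [303. 210.] [342. 253.]
```

```bash
python3 -c "
import cv2
a=cv2.imread('pics/w4.png');print(a[32,318],a[68,318],a[250,450],a[130,322])
b=cv2.imread('pics/w5.png');print(b[0:260:12,320].tolist())"
```

```text
[70 67 68] [116 111 112] [176 182 186] [140 134 135]
[[132, 127, 127], [131, 126, 126], [132, 126, 127], [69, 66, 66], [133, 128, 128], [132, 126, 127], [132, 126, 126], [130, 124, 124], [128, 123, 124], [127, 122, 122], [126, 120, 120], [124, 119, 120], [123, 118, 118], [122, 117, 117], [121, 116, 116], [120, 115, 115], [118, 114, 113], [117, 112, 112], [117, 112, 113], [116, 111, 111], [115, 110, 110], [114, 109, 110]]
```

Request:
{"method": "servo_tool", "body": {
  "rows": [
    [0.445,0,0,0,0,0,0],
    [0.445,0,0,0,0,0,0],
    [0.445,0,0,0,0,0,0]
  ]
}}

```text
clock: 6.85
position: [554.0, -235.3, 261.3]
ee_rot: [0.13, 0.992, 0.0, -0.0]
contact_force: [0.1, -1.0, -1.5]
gripper_width: 38.4
```

```bash
sed -i 's/d>4/d>5/; s/sum(2)>150/sum(2)>60/; s/(25,25)/(19,19)/' ang.py && python3 ang.py w6.png; python3 -c "
import cv2
b=cv2.imread('pics/w6.png');print(b[0:260:12,320].tolist())"
```

```text
6.85 [ 0.027 -0.128 -0.022] 38.409918062123 [ 554.  -235.3  261.3]
foot blob (299, 359, 33, 37)
0 [ 266. -166.] [376. -11.]
15 [283. -72.] [361.  39.]
30 [291.   2.] [353.  86.]
45 [296.  63.] [348. 130.]
60 [300. 116.] [345. 172.]
75 [302. 165.] [343. 213.]
90 [303. 210.] [342. 253.]
[[168, 173, 178], [170, 175, 179], [171, 176, 181], [172, 177, 181], [175, 181, 186], [168, 174, 179], [124, 119, 120], [124, 118, 118], [97, 93, 93], [137, 131, 131], [135, 129, 129], [131, 126, 127], [130, 124, 125], [127, 122, 122], [124, 119, 120], [121, 116, 117], [120, 115, 116], [117, 112, 112], [115, 109, 110], [112, 107, 108], [110, 106, 106], [109, 104, 104]]
```

Request:
{"method": "servo_tool", "body": {
  "rows": [
    [0.447,0,0,0,0,0,0],
    [0.447,0,0,0,0,0,0],
    [0.449,0,0,0,0,0,0],
    [0.449,0,0,0,0,0,0],
    [0.449,0,0,0,0,0,0]
  ]
}}

```text
clock: 7.4
position: [554.0, -235.3, 261.3]
ee_rot: [0.13, 0.992, -0.0, -0.0]
contact_force: [0.3, -1.7, -2.3]
gripper_width: 38.5
```

```bash
python3 - <<'E'
t=open('ang.py').read()
i=t.index("d=im[:,:,0]"); j=t.index("T=R.from")
t=t[:i]+"m=(im[:,:,0]-im[:,:,2]>=1)[:290,270:370]; r=np.where(m.sum(1)>28)[0]; print('foot rows',r.min() if len(r) else None, r.max() if len(r) else None)\n"+t[j:].replace("range(0,96,15)","(30,45,60,70,80,90)")
open('ang.py','w').write(t)
E
python3 ang.py w7.png
```

```text
7.4 [ 0.012 -0.183  0.003] 38.54733749634693 [ 554.  -235.3  261.3]
foot rows 102 159
30 [291.   2.] [353.  86.]
45 [296.  63.] [348. 130.]
60 [300. 116.] [345. 172.]
70 [301. 149.] [344. 199.]
80 [302. 180.] [343. 226.]
90 [303. 210.] [342. 253.]
```

Request:
{"method": "servo_tool", "body": {
  "rows": [
    [0.451,0,0,0,0,0,0],
    [0.451,0,0,0,0,0,0],
    [0.453,0,0,0,0,0,0],
    [0.453,0,0,0,0,0,0],
    [0.453,0,0,0,0,0,0]
  ]
}}

```text
clock: 7.95
position: [554.1, -235.3, 261.3]
ee_rot: [0.13, 0.992, -0.0, 0.0]
contact_force: [0.3, -0.1, -2.2]
gripper_width: 38.7
```

```bash
python3 ang.py w8.png|head -2
```

```text
7.95 [-0.059 -0.165  0.009] 38.69447796649947 [ 554.1 -235.3  261.3]
foot rows 141 190
```

Request:
{"method": "servo_tool", "body": {
  "rows": [
    [0.455,0,0,0,0,0,0],
    [0.455,0,0,0,0,0,0],
    [0.457,0,0,0,0,0,0],
    [0.457,0,0,0,0,0,0],
    [0.457,0,0,0,0,0,0]
  ]
}}

```text
clock: 8.5
position: [554.1, -235.3, 261.3]
ee_rot: [0.13, 0.992, 0.0, 0.0]
contact_force: [-0.1, 0.0, -1.6]
gripper_width: 38.9
```

```bash
python3 ang.py w9.png|head -2
```

```text
8.5 [-0.046 -0.1   -0.001] 38.898137387664605 [ 554.1 -235.3  261.3]
foot rows 161 207
```

Request:
{"method": "servo_tool", "body": {
  "rows": [
    [0.459,0,0,0,0,0,0],
    [0.459,0,0,0,0,0,0],
    [0.461,0,0,0,0,0,0],
    [0.461,0,0,0,0,0,0],
    [0.461,0,0,0,0,0,0]
  ]
}}

```text
clock: 9.05
position: [554.1, -235.3, 261.3]
ee_rot: [0.13, 0.992, -0.0, 0.0]
contact_force: [0.2, 0.1, -1.5]
gripper_width: 39.6
```

```bash
python3 ang.py w10.png|head -2
```

```text
9.05 [-0.057 -0.106 -0.003] 39.578295777936106 [ 554.1 -235.3  261.3]
foot rows 189 232
```

Request:
{"method": "servo_tool", "body": {
  "rows": [
    [0.45,0,0,0,0,0,0],
    [0.42,0,0,0,0,0,0],
    [0.35,0,0,0,0,0,0],
    [0.2,0,0,0,0,0,0],
    [0.2,0,0,0,0,0,0],
    [0.2,0,0,0,0,0,0]
  ]
}}

```text
clock: 9.7
position: [554.1, -235.3, 261.3]
ee_rot: [0.13, 0.992, -0.0, -0.0]
contact_force: [0.2, -0.0, -2.6]
gripper_width: 37.3
```

```bash
python3 ang.py w11.png
python3 - <<'E'
from h import *
snap('top','top2.png'); snap('scene','s11.png')
a=cv2.imread('pics/top2.png')[150:270,110:270]; a=cv2.resize(a,None,fx=3,fy=3)
b=cv2.resize(cv2.imread('pics/s11.png')[60:220,110:250],None,fx=2.25,fy=2.25)
c=np.zeros((360,800,3),np.uint8); c[:,:480]=a; c[:360,480:795]=b; cv2.imwrite('pics/c11.png',c)
E
```

```text
9.7 [ 0.009  0.002 -0.05 ] 37.27633965676889 [ 554.1 -235.3  261.3]
foot rows 187 230
30 [291.   2.] [353.  86.]
45 [296.  63.] [348. 130.]
60 [300. 116.] [345. 172.]
70 [301. 149.] [344. 199.]
80 [303. 180.] [343. 226.]
90 [303. 210.] [342. 253.]
```

View pics/c11.png

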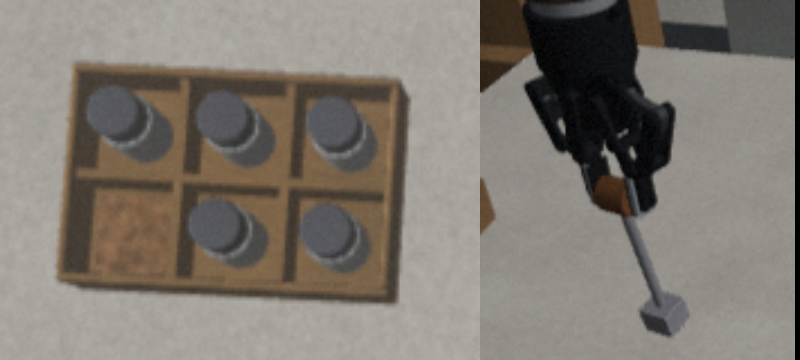

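The punch hangs about 8° off vertical, and the scene view confirms the foot is lowest. The pad spans (92–175, 190–275) in the crop, so its centre is near top pixel (154,227.7).

```bash
sed -i 's/0,0,2\.\]/0,0,-3.]/; s/(30,45,60,70,80,90)/(75,80,85,90)/' ang.py && python3 ang.py w12.png
python3 - <<'E'
from h import *
f='top2.png'; px=lambda x,y:(110+x/3,150+y/3)
print('pad',cast(f,px(133,233),8)); print('rim cell',cast(f,px(123,233),55))
TL,TR,BL=[cast(f,px(*p),55) for p in((75,63),(408,80),(58,282))]
print(TL,TR,BL,'c',(TR+BL)/2); y=(TL-TR)/np.linalg.norm(TL-TR); x=np.array([y[1],-y[0],0])
print('cell',(TR+BL)/2-29*x+59.5*y,'yaw of y',np.degrees(np.arctan2(y[1],y[0])))
E
```

```text
9.85 [-0.015 -0.04   0.065] 37.41431166983336 [ 554.  -235.3  261.3]
foot rows 187 230
75 [302. 165.] [343. 214.]
80 [302. 181.] [343. 227.]
85 [303. 196.] [343. 241.]
90 [303. 211.] [342. 255.]
pad [530.4338384  297.54225873   8.        ]
rim cell [524.54727599 291.4378048   55.        ]
[619.51841532 320.33044853  55.        ] [609.89063592 136.03327135  55.        ] [497.608184   326.14379212  55.        ] c [553.74940996 231.08853173  55.        ]
cell [527.89297857 292.02041957  55.        ] yaw of y 87.0095573862481
```

Request:
{"method": "servo_tool", "body": {
  "rows": [
    [0.2,0,0,-1,0,0,-4],
    [0.2,0,0,-1,0,0,-4],
    [0.2,0,0,-1,0,0,-4],
    [0.2,0,1,0,0,0,0],
    [0.2,0.3,2,0,0,0,0],
    [0.2,0.3,3,0,0,0,0],
    [0.2,0.3,3.5,0,0,0,0],
    [0.2,0.3,3.5,0,0,0,0],
    [0.2,0.4,3.5,0,0,0,0],
    [0.2,0.4,3.5,0,0,0,0],
    [0.2,0.4,3.5,0,0,0,0],
    [0.2,0.4,3.5,0,0,0,0]
  ]
}}

```text
clock: 11.1
position: [539.0, 37.7, 290.8]
ee_rot: [0.026, 1.0, 0.0, -0.0]
contact_force: [0.6, -0.3, -2.1]
gripper_width: 37.6
```

Request:
{"method": "servo_tool", "body": {
  "rows": [
    [0.2,0.4,3.5,0,0,0,0],
    [0.2,0.4,3.5,0,0,0,0],
    [0.2,0.4,3.5,0,0,0,0],
    [0.2,0.4,3.5,0,0,0,0],
    [0.2,0.3,3.5,0,0,0,0],
    [0.2,0.3,3.5,0,0,0,0],
    [0.2,0,2.7,0,0,0,0],
    [0.2,0,1,0,0,0,0],
    [0.2,0,0,0,0,-4,0],
    [0.2,0,0,0,0,-4,0],
    [0.2,0,0,0,0,0,0],
    [0.2,0,0,0,0,0,0]
  ]
}}

```text
clock: 12.3
position: [529.8, 283.3, 291.3]
ee_rot: [0.026, 0.997, -0.002, 0.069]
contact_force: [-0.4, 0.2, -2.0]
gripper_width: 37.5
```

```bash
python3 ang.py w13.png
python3 - <<'E'
from h import *
s=read_state(); T=R.from_quat(s['ee_rot']).as_matrix(); print(T.round(3))
k=s['position']+T@[0,0,-3.]; 
for a in (80,82,84):
    a_=np.radians(a); u=T@[np.cos(a_),0,np.sin(a_)]; print(a,k+150*u, np.degrees(np.arccos(-u[2])))
snap('scene','s13.png'); snap('top','t13.png')
for q in('s13.png','t13.png','w13.png'): print(q,proj(q,k),proj(q,k+150*u))
a=cv2.resize(cv2.imread('pics/s13.png')[130:320,320:480],(400,475)); b=cv2.resize(cv2.imread('pics/w13.png'),(400,300))
c=np.zeros((475,800,3),np.uint8); c[:,:400]=a; c[:300,400:]=b; cv2.imwrite('pics/c13.png',c)
E
```

```text
12.3 [ 0.063  0.502 -0.024] 37.458836944341364 [529.8 283.3 291.3]
foot rows 176 251
75 [301. 165.] [343. 214.]
80 [302. 180.] [343. 227.]
85 [303. 196.] [343. 241.]
90 [303. 211.] [342. 255.]
[[-0.989  0.052  0.138]
 [ 0.051  0.999 -0.007]
 [-0.138  0.    -0.99 ]]
80 [524.53519693 283.7616001  144.47556608] 2.078122460180217
82 [529.76293211 283.48981923 144.37705624] 0.07918327253039555
84 [534.99091382 283.21798348 144.46129813] 1.9219643287371413
s13.png [461.54091717 156.92532574] [446.9348103  228.56887472]
t13.png [109.85696749 199.6686751 ] [141.80374337 213.3570385 ]
w13.png [322.10179211 314.68235893] [322.91938324 211.22446877]
```

View pics/c13.png

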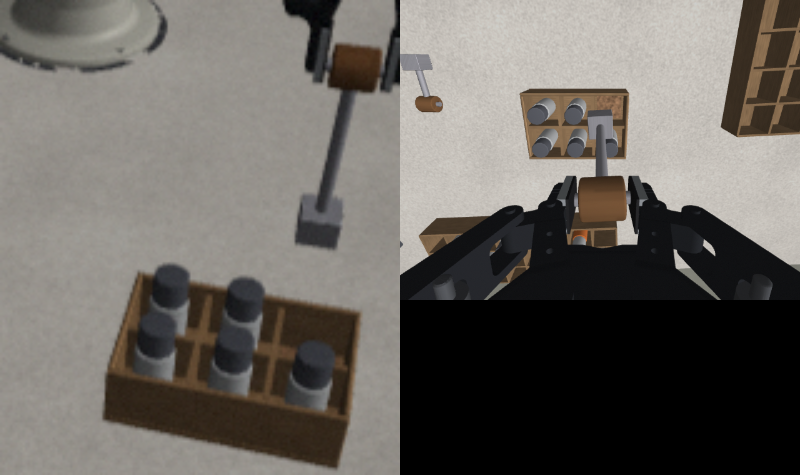

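Run:
```python
from h import *
im=cv2.imread('pics/w13.png')
print('pad',cast('w13.png',(333,165),8),'rim',cast('w13.png',(334.5,171),55))
c=cv2.resize(im[130:270,180:380],(800,560)); cv2.imwrite('pics/c14.png',c)
```

```text
pad [524.0690422  295.50339673   8.        ] rim [521.19295198 296.02004742  55.        ]
```

View pics/c14.png

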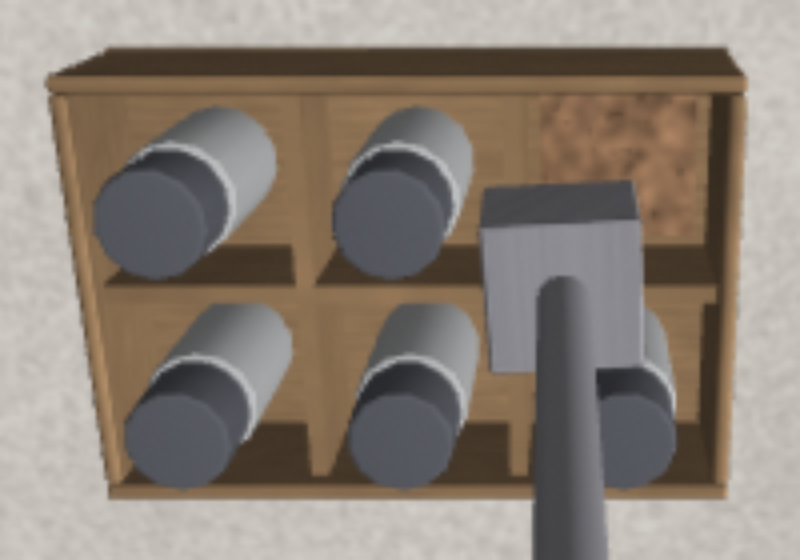

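Run:
```python
from h import *
f='w13.png'; g=lambda x,y,z:cast(f,(180+x/4,130+y/4),z)
C=[g(50,82,55),g(745,82,55),g(725,492,55),g(110,492,55)]
c=np.mean(C,0); print(np.round(C,1),[np.linalg.norm(C[i]-C[i-1]).round(1) for i in range(4)],'c',c)
y=C[1]+C[2]-C[0]-C[3]; y/=np.linalg.norm(y); x=np.array([y[1],-y[0],0]); print('cell',c-29*x+59.5*y,'yaw',np.degrees(np.arctan2(y[1],y[0])))
print('pad',g(618,162,8), 'pad edges', g(697,162,8),g(540,162,8))
```

```text
[[492.4 150.4  55. ]
 [501.7 329.6  55. ]
 [619.  323.6  55. ]
 [609.7 143.8  55. ]] [np.float64(117.5), np.float64(179.4), np.float64(117.4), np.float64(180.1)] c [555.69993868 236.82118306  55.        ]
cell [529.79892718 297.73413408  55.        ] yaw 87.05148369836722
pad [530.70269912 297.03044094   8.        ] pad edges [531.91933781 320.61729246   8.        ] [529.50136391 273.74027651   8.        ]
```

Request:
{"method": "servo_tool", "body": {
  "rows": [
    [0.2,0,0.6,0,0,0,0],
    [0.2,0,0.65,0,0,0,0],
    [0.2,0.14,0,1,0,0,0],
    [0.2,0.28,0,2,0,0,0],
    [0.2,0.28,0,2,0,0,0],
    [0.2,0.28,0,2,0,0,0],
    [0.2,0.07,0,0.5,0,0,0],
    [0.2,0,0,0,0,0,0],
    [0.2,0,0,0,0,0,0]
  ]
}}

```text
clock: 13.35
position: [531.7, 296.5, 216.4]
ee_rot: [0.025, 0.997, -0.001, 0.07]
contact_force: [0.1, 0.5, -1.8]
gripper_width: 37.0
```

Run:
```python
from h import *
s=read_state(); T=R.from_quat(s['ee_rot']).as_matrix(); a=np.radians(82)
print(s['clock'],s['position'],'foot',s['position']+T@[0,0,-3.]+150*T@[np.cos(a),0,np.sin(a)],s['contact_force'])
snap('wrist','w15.png'); im=cv2.imread('pics/w15.png'); cv2.imwrite('pics/c15.png',cv2.resize(im[60:300,160:480],(800,600)))
```

```text
13.35 [531.73197828 296.51854349 216.44303807] foot [531.51834823 296.65055539  69.41346393] [ 0.06395051  0.50850375 -1.77276169]
```

View pics/c15.png

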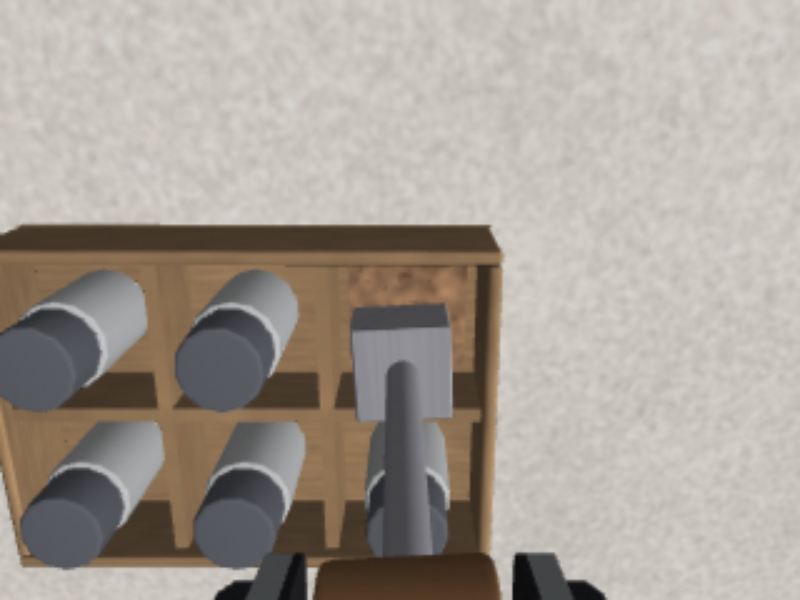

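Run:
```python
from h import *
f='w15.png'; g=lambda x,y,z:cast(f,(160+x/2.5,60+y/2.5),z).round(1)
print('far-left/right inner rim',g(334,264,55),g(481,264,55),'near',g(338,408,55),g(481,410,55))
print('pad L/R',g(350,280,8),g(476,280,8))
print('foot bottom far edge',g(356,308,69.4),g(446,306,69.4),'top face',g(352,322,94),g(448,318,94),g(452,415,94),g(357,419,94))
```

```text
far-left/right inner rim [501.3 274.1  55. ] [503.8 322.9  55. ] near [552.4 271.1  55. ] [555.8 322.   55. ]
pad L/R [517.1 275.2   8. ] [519.6 324.3   8. ]
foot bottom far edge [512.9 281.3  69.4] [513.7 310.3  69.4] top face [510.9 281.7  94. ] [511.1 310.   94. ] [541.8 310.2  94. ] [541.6 280.9  94. ]
```

Foot and stem look upright. The foot is within about 2 mm of the cell centre, with the cell near (528,298) and the foot near (528,296). I'm shifting 2 mm and lowering.

Request:
{"method": "servo_tool", "body": {
  "rows": [
    [0.2,0,0.2,0,0,0,0],
    [0.2,0.14,0,1,0,0,0],
    [0.2,0.21,0,1.5,0,0,0],
    [0.2,0.21,0,1.5,0,0,0],
    [0.2,0.14,0,1,0,0,0],
    [0.2,0.04,0,0.3,0,0,0],
    [0.2,0,0,0,0,0,0],
    [0.2,0,0,0,0,0,0]
  ]
}}

```text
clock: 14.2
position: [531.8, 298.4, 162.8]
ee_rot: [0.025, 0.997, -0.001, 0.07]
contact_force: [0.2, -0.7, -2.6]
gripper_width: 37.1
```

Request:
{"method": "servo_tool", "body": {
  "rows": [
    [0.2,0.03,0,0.2,0,0,0],
    [0.2,0.03,0,0.2,0,0,0],
    [0.2,0,0,0,0,0,0]
  ]
}}

```text
clock: 14.5
position: [531.2, 298.0, 157.9]
ee_rot: [0.025, 0.997, -0.002, 0.07]
contact_force: [0.0, -0.7, -3.0]
gripper_width: 37.5
```

Request:
{"method": "servo_tool", "body": {
  "rows": [
    [0.2,0.01,0,0.1,0,0,0],
    [0.2,0,0,0,0,0,0],
    [0.2,0.01,0,0.1,0,0,0],
    [0.2,0,0,0,0,0,0]
  ]
}}

```text
clock: 14.9
position: [531.6, 298.2, 156.4]
ee_rot: [0.025, 0.997, -0.002, 0.07]
contact_force: [0.1, -0.3, -0.5]
gripper_width: 37.6
```

Request:
{"method": "servo_tool", "body": {
  "rows": [
    [0.2,0.01,0,0.1,0,0,0],
    [0.2,0,0,0,0,0,0]
  ]
}}

```text
clock: 15.1
position: [532.1, 298.4, 156.2]
ee_rot: [0.025, 0.997, -0.001, 0.071]
contact_force: [0.4, -0.9, 3.4]
gripper_width: 37.2
```

The foot is on the pad: the vertical force rose from −2.5 N to +3.4 N. I'm easing off, then opening.

Request:
{"method": "servo_tool", "body": {
  "rows": [
    [0.42,0,0,0,0,0,0],
    [0.435,0,0,0,0,0,0],
    [0.445,0,0,0,0,0,0],
    [0.455,0,0,0,0,0,0],
    [0.465,0,0,0,0,0,0],
    [0.48,0,0,0,0,0,0],
    [0.5,0,0,0,0,0,0],
    [0.6,0,0,0,0,0,0],
    [0.7,0,0,0,0,0,0],
    [0.7,0,0,0,0,0,0],
    [0.7,0,0,0,0,0,0]
  ]
}}

```text
clock: 16.2
position: [531.4, 298.1, 154.9]
ee_rot: [0.025, 0.997, -0.002, 0.07]
contact_force: [-0.3, -0.7, -0.5]
gripper_width: 59.8
```

Request:
{"method": "servo_tool", "body": {
  "rows": [
    [0.7,-0.07,0,-0.5,0,0,0],
    [0.7,-0.14,0,-1,0,0,0],
    [0.7,-0.28,0,-2,0,0,0],
    [0.7,-0.42,0,-3,0,0,0],
    [0.7,-0.42,0,-3,0,0,0],
    [0.7,-0.28,0,-2,0,0,0],
    [0.7,0,0,0,0,0,0],
    [0.7,0,0,0,0,0,0]
  ]
}}

```text
clock: 17.0
position: [531.2, 298.1, 271.7]
ee_rot: [0.026, 0.997, -0.001, 0.07]
contact_force: [-0.8, -0.2, 0.1]
gripper_width: 59.7
```

Run:
```python
from h import *
s=read_state(); print(s['clock'],s['position'],s['contact_force'])
snap('scene','s16.png'); snap('wrist','w16.png')
for q in('s16.png','w16.png'): print(q,proj(q,(530,298,158)),proj(q,(530,298,8)))
a=cv2.resize(cv2.imread('pics/s16.png')[170:320,340:480],(400,429)); b=cv2.resize(cv2.imread('pics/w16.png'),(400,300))
c=np.zeros((429,800,3),np.uint8); c[:,:400]=a; c[:300,400:]=b; cv2.imwrite('pics/c16.png',c)
```

```text
17.0 [531.1524722  298.05139242 271.71905826] [-0.78491636 -0.19517749  0.11450404]
s16.png [456.48125203 222.3026183 ] [443.86829278 279.68932085]
w16.png [322.84016201 218.34033756] [323.15404255 173.26649976]
```

View pics/c16.png

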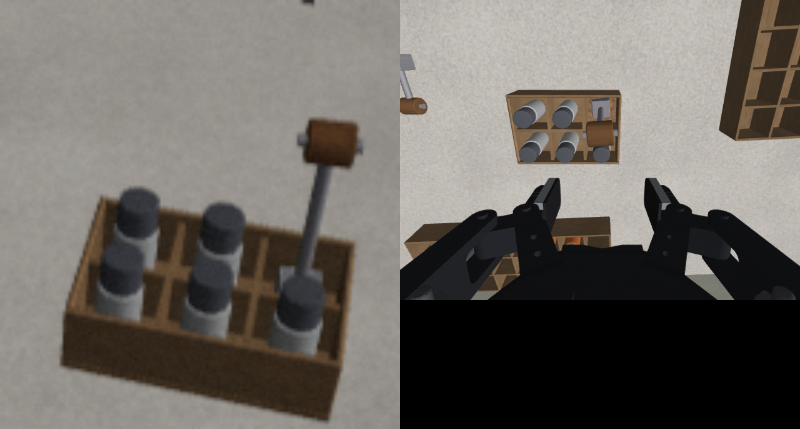

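The punch stands upright in the empty cell. Its knob is at scene pixel (455.5,220), against (456.5,222) predicted for upright, and the vials are in place.

```bash
python3 -c "
from bench import *
print(job_done())"
```

```text
the job is handed in; nothing more can be done
None
```

I picked up the long punch by its pin ends and lifted it. I eased the grip in small steps until it hung about 8° from vertical, then clamped it again. I tilted the tool 8° to bring the punch upright, lowered it onto the cork pad until I felt contact, let go and backed off about 115 mm. The job was handed in at about 17 s of the 48 s allowed, and the hand-in gave no verdict.

**Last checks:**
- **Upright:** the released knob was within about 3 pixels of where an upright punch should appear.
- **On the pad:** the foot was in the empty cell. By my estimate it was within about 5 mm of the pad centre, measured from the pictures before release.
- **Nothing disturbed:** the vials were in their cells, and I saw no sign that the short punch had moved. I judged both by eye rather than measuring them.
- **Clear of the arm:** the contact force was near zero (under 1 N).

**Disagreements:** estimates of the cell centre from the top and wrist cameras differed by up to about 6 mm, mainly in y. I used a value between them, which the cell's clearance allowed. The gripper width read about 37.5 mm on the 40 mm pin, which looks like a fixed offset in the reading.

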